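# Drive the nozzle out of a pastry filler pump with the ejector rod

### The job

The pastry filler is being stripped for washing: take the blue-handled ejector rod from its wooden rest, slide it through the brass nut at the back of the pump and push steadily until the nozzle drops out of the front into the wash pan and you feel the rod's white collar land on the nut; press it lightly against the nut for a moment, but never force it. Then draw the rod right out and lay it back in its rest the way it lay. The nozzle touches food, so do not touch it with the gripper, and leave the pan and the other things on the counter where they stand.

Things in the scene. Friction and masses are not known exactly. Their poses are not given: they have to be found in the camera images.
- pump: Steel pastry filler pump on a pale foot, fixed; barrel 52 mm thick. Origin: on the counter under it. Its bore is level, along local x at y = 0, z = 90 mm. The rod enters at the back (-x end), pushing to +x. A hopper neck on top (x -24 to 28 mm) is 133 mm high, a crank lever on the +y side (x 0 to 55 mm) 195 mm. More than 25 N of the rod on the pump would damage it.
- inlet (a point): Back of the pump, on the bore axis at local (-58, 0, 90) mm. Here is a brass gland nut: guide hole 14 mm wide, 12 mm long, flared to 18 mm at its outer face; behind it the bore is 24 mm. The face lies at this point if the nut is screwed in fully, or up to 10 mm farther out (-x): how far is not measured. The nut does not give; more than 15 N of the collar on it strips its thread.
- outlet (a point): Centre of the socket mouth in the pump's front face, on the bore axis at pump local (40, 0, 90) mm. The nozzle leaves here.
- nozzle: Nozzle, 70 mm long, about 60 g: cream plastic plug 30 mm in diameter, 26 mm long, flange of 39 mm, steel tube of 10 mm. Origin: centre of the plug's rear face, which the rod pushes; x towards the tube. At first seated in the pump, rear face at pump x = 14 mm, held by a rubber seal that drags with 9 to 16 N (not measured). It lets go and drops when its rear face is at about pump x = 37 mm.
- pan: Small open steel wash pan, loose, 140 x 130 mm, rim 156 x 146 mm, 38 mm high, standing under and in front of the pump's outlet so that the nozzle drops into it. Origin: centre of its underside, z up.
- rod: Ejector rod, 210 mm long, about 110 g. Origin: on its axis in the front face of the collar; x towards the tip. Steel shaft 12 mm in diameter, x 0 to 112 mm, tip chamfered; white collar 32 mm in diameter, x -8 to 0, which stops on the nut; blue flat-sided handle, x -98 to -8 mm, 18 mm wide (y), 24 mm high (z). With the collar on the nut the tip is at pump x = 44 to 54 mm.
- rod_tip (a point): Centre of the rod's tip, at rod x = +112 mm.
- rod_grip (a point): Place to grip the handle from above, on the rod's axis at rod x = -48 mm; close the fingers along the rod's y.
- rest: Wooden rest of the rod, fixed: base 176 x 52 x 14 mm with two flared saddles, at local x = +52 mm under the shaft and x = -86 mm under the handle's end, tops under 60 mm high. Origin: on the counter. The rod lies along its x axis, rod origin at rest (0, 0, 42) mm, tip towards +x.
- shaker: Sugar shaker, 44 mm in diameter, 90 mm high, loose, behind the pump; not part of the job. Origin: centre of its underside.
- bun: Round spiral bun, 95 x 89 x 32 mm, loose, to the right, nearer the robot than the pan; not part of the job. Origin: centre of its underside.
Things that resemble listed ones, but are neither listed nor needed, are in the scene too. There is more than one size of the rest; the one meant has the size given above.

How it is judged (in metres and radians):
On the way, in this order (a step that is already met when the one before it is completed fails the run):
1. the rod's tip is inside the pump's bore while the nozzle is still seated (x of rod_tip in the frame of pump above -0.02 m and y of rod_tip in the frame of pump between -0.008 and 0.008 m and z of rod_tip in the frame of pump between 0.082 and 0.098 m and x of nozzle in the frame of pump below 0.02 m), for 0.05 s.
2. the nozzle has dropped out and the rod is fully home, its collar resting on the nut with 1.5 N or more (x of rod_tip in the frame of pump above 0.04 m and contact force between rod_collar and pump above 1.5 N and height (world z) of nozzle below 0.06 m and y of rod_tip in the frame of pump between -0.008 and 0.008 m and z of rod_tip in the frame of pump between 0.082 and 0.098 m), for 0.15 s.
At the end, for the whole second after the job is handed in: The nozzle lies still in the pan (its origin within the pan's outline and under 55 mm above its underside) and the rod lies still in its rest as at the start: origin within 15 mm along, 6 mm across and about 6 mm in height of its place, tip the same way, within 0.08 rad (x of nozzle in the frame of pan between -0.07 and 0.07 m and y of nozzle in the frame of pan between -0.065 and 0.065 m and z of nozzle in the frame of pan below 0.055 m and linear speed of each of nozzle, rod below 0.02 m/s and x of rod in the frame of rest between -0.015 and 0.015 m and y of rod in the frame of rest between -0.006 and 0.006 m and z of rod in the frame of rest between 0.036 and 0.048 m and x of rod_tip in the frame of rest above 0.09 m and angle between the x axis of rod and the x axis of rest, either way round below 0.08 rad); the robot touches nothing.
It fails at once if the rod's collar presses on the nut with more than 15 N (contact force between rod_collar and pump above 15 N).
It fails at once if the rod bears on the pump or its nut anywhere with more than 25 N (contact force between rod and pump above 25 N).
It fails at once if the gripper or arm touches the nozzle (contact force between any of the arm, the fingers and nozzle above 0.5 N).
It fails at once if the pan is shifted by more than 30 mm or tipped (distance of pan from where it was at the start of the episode above 0.03 m or angle between pan's own z axis and vertical above 0.2 rad).
It fails at once if the shaker or the bun is shifted by more than 20 mm (distance of any of shaker, bun from where it was at the start of the episode above 0.02 m).
It also fails if it takes over 59 s, if anything falls off the work surface, if the arm or the gripper's body presses on something with over 40 N, if the wrist force passes 120 N, or if a joint passes its speed limit or range.

### The arm

A 6-joint arm with a two-finger parallel gripper is mounted at the origin on the work surface; the furniture and walls round the work are solid. World frame = base frame: x ahead of the robot, y to its left, z up, the work surface at z = 0. Lengths are in mm, angles in rad, forces in N, time in s.
With the tool pointing down it reaches from about 275 to 1000 mm from the base axis. Payload 8.4 kg.
Tool frame: the origin (TCP) lies at the very end of the fingers, on their centre line; the grasp point (between the pads) lies 19 mm behind it; z points along the fingers, y is the line along which they close (so a half turn about z gives the same grasp; the last joint's range is limited). The gripper opens to 85 mm and grips with 20 to 120 N. Pads are 22 mm wide; open, the fingers measure 114 mm over their backs; the gripper's body (76 mm by 85 mm) begins 54 mm behind the grasp point. The pads swing forward as they close: fully open they stand 13 mm farther back than shut.
Start: joints at [-1.316, 0.353, 1.633, -0, 1.155, -0.002], TCP at [158.74, -604.508, 231.281] pointing down, gripper open.
Joint ranges: [-2.63, 2.63], [-0.92, 2.1], [0.06, 2.66], [-1.3, 4.44], [0, 2.69], [-3.02, 3.02]. Speed limits (rad/s): [2.22, 2.22, 2.79, 3.14, 3.14, 3.14].

### API

Orientations are given as [roll, pitch, yaw] about the fixed x, y, z axes, in that order (R = Rz(yaw) Ry(pitch) Rx(roll)).
In Python, from rig import sensors, grab_frame, camera_params, order gives the robot as it stands. The module is installed in compiled form; this text tells all that it offers.
- The arm moves only by the tool move_arm, never from a script. Its argument "motion" is a list of rows, each a list of 7 numbers: the turn, a rotation vector about the tool's x, y, z in fractions of the full range, 1 being 60 degrees, then the shift along the tool's x, y, z in normalised numbers (1 is 0.6 m), then the finger opening in m, from 0 to 0.0854. A call has 1 to 8 rows; each row is the pose to reach, as a shift and turn from the pose commanded when the call began, along the tool's axes at that moment; what a row does not reach only later rows make up. A row lasts 1/8 s, in which the tool goes at most 62.5 mm and 10.7 degrees, less where a joint would pass 70% of its speed; a pose out of reach is approached as far as the arm can. Shift and turn numbers lie between -1 and 1, and a call with a number outside is refused. A call with a gripper value outside its range is refused whole. The fingers move at their own pace and stop on an object; "grip_force" is the grip in N (left out, the last holds). Time passes only in rows, so rows that repeat a pose let the fingers close. It gives the time, the measured TCP pose, the force, the opening and the grip force at its end, in the units of the state.
- sensors.sense(): the state, without advancing time (a new reading comes with each control period).
- grab_frame(name): name is "side" or "top" or "wrist"; returns (picture, depth): 400x640x3 uint8, red, green, blue; 400x640 float32, mm along the optical axis (not along the pixel's ray), 0 where there is no reading.
- camera_params(name): a dict with "camera_matrix" (3x3 intrinsics, pixels), "world_from_camera" (4x4, takes a point from camera to world coordinates). Camera axes: x right, y down, z forward; pixel columns grow to the right and rows downward; lengths in mm; the calibration is good to about 2 mm. A picture is of the moment at which its call begins: read the wrist's pose just before it. camera_params takes no time and is no camera call; for the wrist camera it gives the pose at the moment of the call.
- order.sign_off(): hands the job in; it is judged then, once.
The state is a dict: "clock": time; "qpos": joint angles; "qvel": joint speeds; "joint_efforts": joint torques, N m; "eef_pos": TCP position; "tcp_rot": TCP orientation; "contact_force": force on the tool from outside, world axes, zero at the start; "wrist_torque": the same for the moment, N m; "opening": opening from 0.0 (shut) to 1.0 (fully open); "grasp_force": force on a finger pad.
Only numpy, scipy, OpenCV 4.12 (cv2) and the standard library are available. Lean on these libraries where they do the work, as an engineer would, in place of code of your own. Each camera call takes 0.05 s, during which the arm holds its last target. There are 200 camera calls.

## Working session

There is one attempt and no reset: what is moved stays moved. The work goes in short steps, Python scripts to look and compute and a tool call to move; the robot and the scene stay as the last step left them, time stands still between calls to the robot, and variables do not carry over. Pictures are saved under pics/ and viewed, at most 10 in all, crops included, and the job is handed in when it is done.

Besides the shell and the picture viewer there is one more tool, called after "Request:" by a JSON object that holds its "name" and its "arguments". move_arm: Moves the arm, as the interface text tells. Its arguments: {"type":"object","properties":{"motion":{"type":"array","items":{"type":"array","items":{"type":"number"}}},"grip_force":{"type":"number"}},"required":["motion"]}

```bash
mkdir -p pics
cat > h.py <<'E'
import numpy as np, cv2
from rig import sensors, grab_frame, camera_params, order
def save(n):
    s=sensors.sense(); P=camera_params(n); im,d=grab_frame(n)
    np.savez(f'{n}.npz',im=im,d=d,K=P['camera_matrix'],T=P['world_from_camera'])
    return im,d
def load(n):
    z=np.load(f'{n}.npz'); im,d,K,T=z['im'],z['d'],z['K'],z['T']
    v,u=np.mgrid[:400,:640]
    p=np.stack([(u-K[0,2])/K[0,0]*d,(v-K[1,2])/K[1,1]*d,d,np.ones_like(d)],-1)@T.T
    return im,d,p[...,:3],K,T
E
python3 - <<'E'
from h import *
for n in ['top','side']:
    im,d=save(n); cv2.imwrite(f'pics/{n}0.png',cv2.resize(im[...,::-1],(800,500)))
    P=camera_params(n); print(np.round(P['world_from_camera'],3), P['camera_matrix'][0,0])
s=sensors.sense(); print(s)
E
```

```text
[[ 2.60000e-02 -9.91000e-01  1.29000e-01  3.37510e+02]
 [-1.00000e+00 -2.60000e-02 -2.00000e-03  8.03800e+00]
 [ 5.00000e-03 -1.28000e-01 -9.92000e-01  1.14627e+03]
 [ 0.00000e+00  0.00000e+00  0.00000e+00  1.00000e+00]] 385.1879312200549
[[ 9.74000e-01 -1.22000e-01  1.89000e-01  2.96557e+02]
 [-2.25000e-01 -5.08000e-01  8.32000e-01 -8.34213e+02]
 [-5.00000e-03 -8.53000e-01 -5.22000e-01  6.32337e+02]
 [ 0.00000e+00  0.00000e+00  0.00000e+00  1.00000e+00]] 397.96915413501546
{'clock': 0.1, 'qpos': array([-1.31638575e+00,  3.53615529e-01,  1.63402765e+00,  5.26131471e-05,
        1.15522733e+00, -2.41893544e-03]), 'qvel': array([ 5.69240819e-05, -8.52400116e-04, -3.39191059e-03,  1.67215757e-03,
        1.87271813e-03, -6.02189841e-04]), 'joint_efforts': array([ 7.95432925e-05, -6.06357765e+01, -3.42819142e+01,  6.98968051e-05,
        4.01785699e-03,  1.57861564e-05]), 'eef_pos': array([ 158.65840833, -604.0925039 ,  230.62762099]), 'tcp_rot': array([-3.14031492e+00, -5.11988005e-05,  2.56808213e-01]), 'contact_force': array([-0.09969478,  0.02351499, -0.42654145]), 'wrist_torque': array([ 0.0336966 ,  0.03418201, -0.01386408]), 'grasp_force': 0.0, 'opening': 1.0024395610706072}
```

View pics/top0.png

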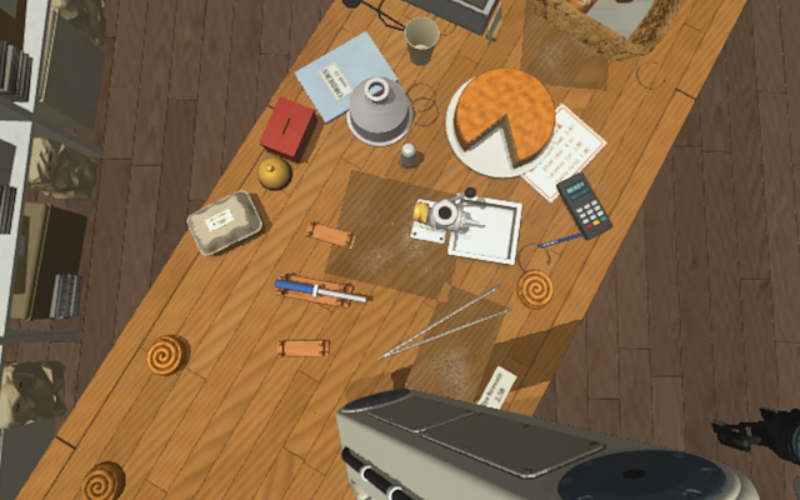

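View pics/side0.png

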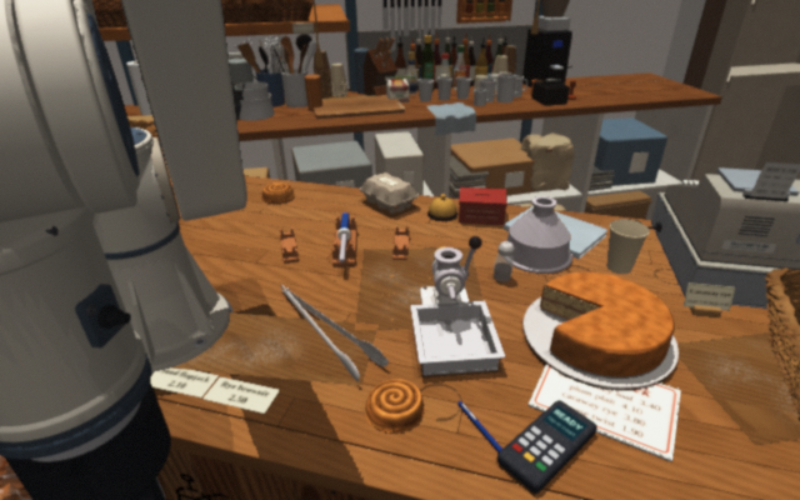

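The top view shows the rod on its large rest, with its handle at (275,287) and its tip at (367,299) in the 800 px picture. The pump's brass nut is at (420,212), with the pan to its right. The side view agrees. Next I'll measure.

Run:
```python
from h import *
for n in ['top','side']:
    im,d,p,K,T=load(n)
    hsv=cv2.cvtColor(im,cv2.COLOR_RGB2HSV)
    reg=(abs(p[...,2]-70)<80)&(p[...,0]>150)&(p[...,0]<700)&(abs(p[...,1])<400)&(d>0)
    def line(m,lab):
        q=p[m]; 
        if len(q)<10: print(n,lab,len(q)); return
        c=np.median(q,0); _,s,v=np.linalg.svd(q-c,full_matrices=False)
        t=(q-c)@v[0]; print(n,lab,len(q),'med',c.round(1),'dir',v[0].round(3),'ext',np.percentile(t,[0,2,98,100]).round(1),'z',np.percentile(q[:,2],[5,50,95]).round(1))
    line(reg&(hsv[...,0]>105)&(hsv[...,0]<125)&(hsv[...,1]>150)&(p[...,2]>35)&(p[...,1]>0),'blue')
    c={'top':(336,172),'side':(360,220)}[n]
    v,u=np.mgrid[:400,:640]
    br=(hsv[...,0]>18)&(hsv[...,0]<32)&(hsv[...,1]>90)&(hsv[...,2]>90)&(abs(u-c[0])<30)&(abs(v-c[1])<30)&(p[...,2]>60)
    line(br,'brass')
    for nm,uv in {'top':dict(handEnd=(222,229),collar=(253,233),tip=(292,239),hopper=(356,170),shaker=(326,122),bun=(428,231)),'side':dict(handle=(276,176),collar=(275,185),tip=(275,206))}[n].items():
        print(nm,p[uv[1],uv[0]].round(1))
    # shaft: low saturation, z 40..60
    sh=reg&(hsv[...,1]<60)&(p[...,2]>38)&(p[...,2]<66)&(hsv[...,2]>90)
    uu={'top':(220,300,215,250),'side':(262,290,165,215)}[n]
    line(sh&(u>uu[0])&(u<uu[1])&(v>uu[2])&(v<uu[3]),'shaft+collar')
im,d,p,K,T=load('top')
cv2.imwrite('pics/topcrop.png',cv2.resize(im[140:260,210:430,::-1],None,fx=3.6,fy=3.6,interpolation=cv2.INTER_CUBIC))
```

```text
top blue 77 med [387.7 256.   53.6] dir [-0.156 -0.988 -0.005] ext [-41.8 -39.4  41.5  42.5] z [49.7 53.6 57.2]
top brass 162 med [550.2 -27.1 108.1] dir [-0.201  0.033  0.979] ext [ -17.2  -12.1    7.7 1060.3] z [ 98.9 108.1 114.7]
handEnd [383.5 292.1  53.1]
collar [374.4 203.3  57. ]
tip [360.7  93.9  44.6]
hopper [549.7 -78.6 120.4]
shaker [694.2   6.   84.5]
bun [ 394.2 -297.3   30.6]
top shaft+collar 195 med [369.  161.6  47.5] dir [-0.147 -0.988 -0.047] ext [-125.3  -53.3   66.7   69.4] z [43.  47.5 57.7]
side blue 39 med [385.  258.1  56.2] dir [-0.15  -0.989  0.   ] ext [-31.5 -31.   27.7  29.6] z [54.6 56.2 58.2]
side brass 0
handle [386.5 258.1  54.9]
collar [377.  203.8  54.1]
tip [364.1  99.8  46.4]
side shaft+collar 140 med [369.7 177.4  49.4] dir [-0.142 -0.99  -0.025] ext [-122.9  -42.5   85.    87.2] z [44.1 49.4 58.2]
```

View pics/topcrop.png

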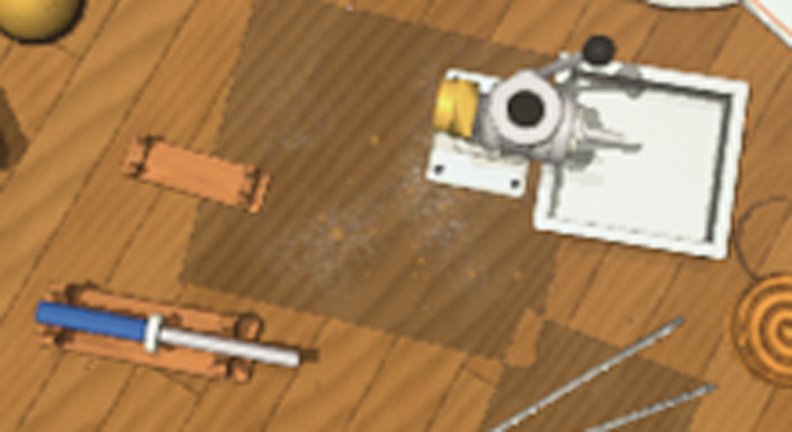

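```bash
cat >> h.py <<'E'
from scipy.spatial.transform import Rotation as Ro
def row(pos,yaw,frm=None):
    """target TCP world pos mm, tool down w/ yaw -> turn, shift(m) from given (pos,rpy) or measured"""
    s=sensors.sense(); p0,r0=(s['eef_pos'],s['tcp_rot']) if frm is None else frm
    R0=Ro.from_euler('xyz',r0); R1=Ro.from_euler('xyz',[np.pi,0,yaw])
    return (R0.inv()*R1).as_rotvec().round(4),(R0.inv().apply(np.array(pos)-p0)/1000).round(4)
E
python3 - <<'E'
from h import *
P=camera_params('wrist'); s=sensors.sense()
R=Ro.from_euler('xyz',s['tcp_rot']).as_matrix(); T=P['world_from_camera']
print(P['camera_matrix'].round(1)); print((R.T@T[:3,:3]).round(3),(R.T@(T[:3,3]-s['eef_pos'])).round(1))
for t in ([450,0,380],[450,60,400],[470,100,330]): print(row(t,1.417))
E
```

```text
[[277.8   0.  318.4]
 [  0.  277.8 199.2]
 [  0.    0.    1. ]]
[[-0.    -0.95  -0.313]
 [ 1.    -0.    -0.   ]
 [ 0.    -0.313  0.95 ]] [  80.8   -1.5 -141. ]
(array([-1.1000e-03, -8.0000e-04, -1.1602e+00]), array([ 0.4352, -0.5105, -0.1487]))
(array([-1.1000e-03, -8.0000e-04, -1.1602e+00]), array([ 0.4505, -0.5685, -0.1686]))
(array([-1.1000e-03, -8.0000e-04, -1.1602e+00]), array([ 0.48  , -0.602 , -0.0986]))
```

Units first: shifts go in shares of 0.6 m and turns go in shares of 60 degrees. So -0.376 m / 0.6 = -0.6267, -0.329 m / 0.6 = -0.5483, -0.8 rad / 1.0472 = -0.7639.

Request:
{"name": "move_arm", "arguments": {"motion": [[0,0,-0.0955,0.0617,-0.0783,0,0.085],[0,0,-0.191,0.1233,-0.1567,0,0.085],[0,0,-0.2865,0.185,-0.235,0,0.085],[0,0,-0.382,0.2467,-0.3133,0,0.06],[0,0,-0.4775,0.3083,-0.3917,0,0.06],[0,0,-0.573,0.37,-0.47,0,0.06],[0,0,-0.6685,0.4317,-0.5483,0,0.06],[0,0,-0.7639,0.4933,-0.6267,0,0.06]]}}

```text
clock: 1.1
eef_pos: [349.9, -163.9, 231.4]
tcp_rot: [3.141, -0.0, 1.06]
contact_force: [0.7, -0.9, -0.4]
opening: 0.7
grasp_force: 0.0
```

Run:
```python
from h import *
s=sensors.sense(); print(s['eef_pos'],s['tcp_rot'],s['qpos']); print(row([450,60,230],1.417))
```

```text
[ 349.87648881 -163.9094298   231.36607286] [ 3.14101272e+00 -7.05444759e-05  1.05961043e+00] [-4.42022714e-01 -3.52661683e-02  2.10449125e+00  3.45052736e-05
  1.07178414e+00  6.91467033e-02]
(array([ 0.0006,  0.    , -0.3574]), array([ 0.2443, -0.0222,  0.0014]))
```

To row units: 0.245 m / 0.6 = 0.4083, 0.2 m / 0.6 = 0.3333, -0.36 rad / 1.0472 = -0.3438.

Request:
{"name": "move_arm", "arguments": {"motion": [[0,0,-0.0668,0.0833,-0.0067,0,0.05],[0,0,-0.1432,0.1667,-0.015,0,0.05],[0,0,-0.2387,0.25,-0.0217,0,0.05],[0,0,-0.3151,0.3333,-0.03,0,0.05],[0,0,-0.3438,0.4083,-0.0367,0,0.05],[0,0,-0.3438,0.4083,-0.0367,0,0.05],[0,0,-0.3438,0.4083,-0.0367,0,0.05]]}}

```text
clock: 1.98
eef_pos: [450.2, 58.3, 230.9]
tcp_rot: [-3.14, 0.001, 1.417]
contact_force: [-0.1, 0.2, 0.5]
opening: 0.583
grasp_force: 0.0
```

Run:
```python
from h import *
s=sensors.sense(); print(s['eef_pos'],s['tcp_rot'])
im,d=save('wrist'); cv2.imwrite('pics/w1.png',cv2.resize(im[...,::-1],(800,500),interpolation=cv2.INTER_CUBIC))
```

```text
[450.20524184  58.30006473 230.87150697] [-3.14043367e+00  6.17888398e-04  1.41737067e+00]
```

View pics/w1.png

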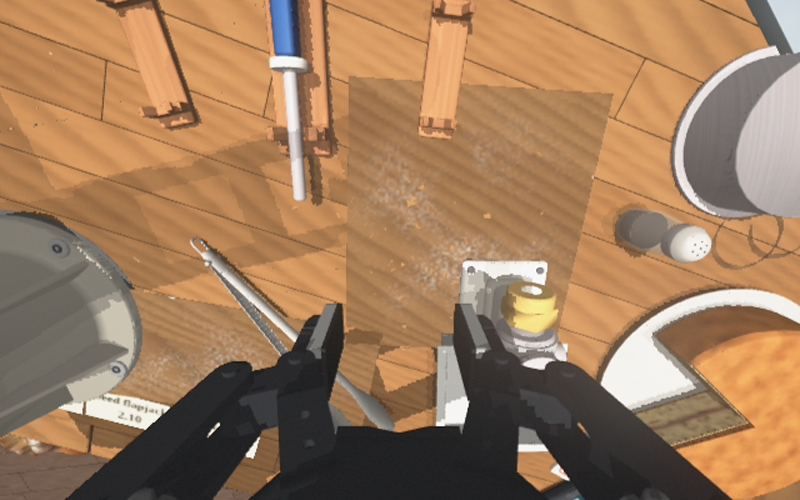

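The wrist view shows the nut's hole at (531,291), the rod's collar at (288,64) and its tip at (299,198), so I can fit their axes.

Run:
```python
from h import *
from scipy.optimize import least_squares
def foot(n,box):
    im,d,p,K,T=load(n); v,u=np.mgrid[:400,:640]; hsv=cv2.cvtColor(im,cv2.COLOR_RGB2HSV)
    m=(hsv[...,1]<60)&(hsv[...,2]>130)&(p[...,2]>3)&(p[...,2]<26)&(u>box[0])&(u<box[1])&(v>box[2])&(v<box[3])
    q=p[m]; print(n,'foot n',len(q),'z',np.percentile(q[:,2],[5,50,95]).round(1))
    lm=m.astype(np.uint8); return q
q=foot('wrist',(360,445,200,275)); r=cv2.minAreaRect(q[:,:2].astype(np.float32)); print(r)
q2=foot('top',(325,358,155,200)); print(cv2.minAreaRect(q2[:,:2].astype(np.float32)))
qp=np.r_[q]; 
# edge lines of foot in wrist: leftmost (min world x) edge & back edge (max y)
def edge(q,ax,sgn):
    o=1-ax; b=np.round(q[:,o]/4).astype(int); pts=[]
    for k in np.unique(b):
        s=q[b==k]; 
        if len(s)>4: i=np.argmax(sgn*s[:,ax]); pts.append(s[i,:2])
    return np.array(pts).round(1)
print('minx edge',edge(q,0,-1).tolist()); print('maxy edge',edge(q,1,1).tolist())
im,d,p,K,T=load('wrist'); hsv=cv2.cvtColor(im,cv2.COLOR_RGB2HSV); v,u=np.mgrid[:400,:640]
b=(hsv[...,0]>16)&(hsv[...,0]<34)&(hsv[...,1]>100)&(u>395)&(u<450)&(v>215)&(v<275)&(p[...,2]>60)
B=p[b]; print('brass',len(B),B.min(0).round(1),B.max(0).round(1))
ys=np.histogram(B@np.array([.153,.988,0]),bins=np.arange(-70,10,2)); print(list(zip(ys[1].round(),ys[0])))
np.save('B.npy',B); np.save('Q.npy',q)
# rod line
blue=(hsv[...,0]>105)&(hsv[...,0]<125)&(hsv[...,1]>150)&(u>200)&(u<250)&(v<60)&(p[...,2]>40)
s=(hsv[...,1]<70)&(p[...,2]>36)&(p[...,2]<64)&(u>205)&(u<255)&(v<170)
for nm,m in (('blue',blue),('shaft',s&(v>60)),('collar',s&(v<60))):
    Q=p[m]; c=Q.mean(0); w=np.linalg.svd(Q-c,full_matrices=False)[2][0]; t=(Q-c)@w
    print(nm,len(Q),c.round(1),w.round(3),(c+w*t.min()).round(1),(c+w*t.max()).round(1),'z',np.percentile(Q[:,2],[50,95]).round(1))
cv2.imwrite('pics/nut.png',cv2.resize(im[190:320,350:490,::-1],None,fx=4.5,fy=4.5,interpolation=cv2.INTER_CUBIC))
```

```text
wrist foot n 1701 z [10.5 14.3 22.7]
((553.1987915039062, -41.32362365722656), (63.999916076660156, 94.32942199707031), 80.37841033935547)
top foot n 319 z [11.4 16.2 21.6]
((550.5455322265625, -52.68010330200195), (81.88851928710938, 95.87366485595703), 80.2470932006836)
minx edge [[520.4, -67.0], [520.5, -65.3], [518.3, -58.7], [517.1, -55.1], [503.8, -52.1], [504.1, -48.8], [505.7, -45.2], [506.2, -40.7], [506.5, -37.5], [506.9, -32.8], [507.5, -28.7], [509.1, -25.7], [509.6, -21.1], [510.1, -17.0], [510.4, -13.8], [510.9, -9.5], [512.5, -4.8]]
maxy edge [[505.8, -43.6], [509.9, -18.3], [512.9, -4.0], [515.3, -3.5], [519.9, -3.6], [524.0, -4.2], [526.1, -5.0], [532.3, -5.7], [536.4, -6.1], [539.3, -7.0], [542.0, -7.3], [548.8, -8.2], [550.2, -8.5], [555.0, -9.8], [560.5, -10.7], [563.3, -11.2], [566.0, -11.6], [571.4, -12.4], [575.7, -13.2], [579.9, -13.9], [583.6, -14.1], [586.8, -15.2], [591.0, -15.9], [596.5, -16.7], [598.0, -17.1], [602.1, -17.7]]
brass 1340 [462.8 -39.6  68.8] [578.3 139.2 371.9]
[(np.int64(-70), np.int64(0)), (np.int64(-68), np.int64(0)), (np.int64(-66), np.
[... 699 characters left out ...]
, (np.int64(-18), np.int64(0)), (np.int64(-16), np.int64(0)), (np.int64(-14), np.int64(0)), (np.int64(-12), np.int64(0)), (np.int64(-10), np.int64(0)), (np.int64(-8), np.int64(0)), (np.int64(-6), np.int64(0)), (np.int64(-4), np.int64(0)), (np.int64(-2), np.int64(0)), (np.int64(0), np.int64(0)), (np.int64(2), np.int64(0)), (np.int64(4), np.int64(0)), (np.int64(6), np.int64(0))]
blue 45 [377.8 246.2  51.8] [-0.209 -0.978 -0.018] [379.5 253.9  51.9] [373.1 224.1  51.3] z [51.6 53.3]
shaft 1040 [370.4 151.   45.1] [-0.16  -0.987  0.001] [378.4 200.6  45.1] [361.4  95.1  45.2] z [45.4 47.2]
collar 507 [383.3 213.9  48.8] [-0.407 -0.872  0.272] [400.9 251.7  37. ] [378.  202.6  52.3] z [49.4 56.3]
```

View pics/nut.png

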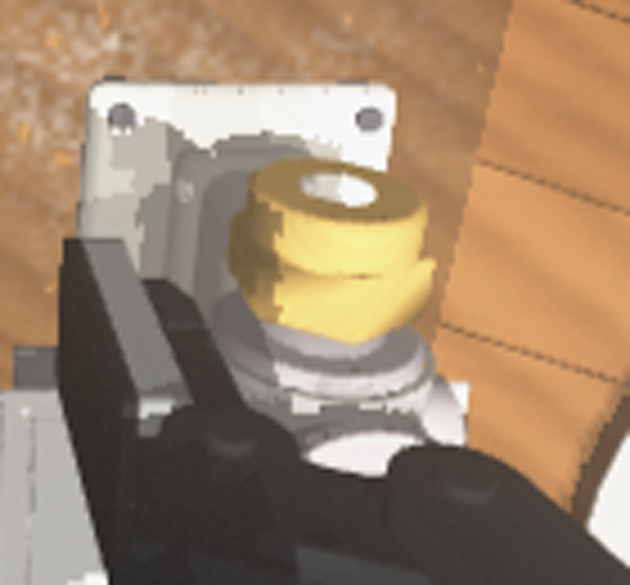

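Run:
```python
from h import *
from scipy.optimize import least_squares
B=np.load('B.npy'); B=B[(B[:,2]<130)&(B[:,1]<20)&(B[:,0]>500)]
for yaw in (-1.725,-1.735,-1.745):
    ax=np.array([np.cos(yaw),np.sin(yaw),0]); la=np.array([-ax[1],ax[0],0])
    t,l,z=B@ax,B@la,B[:,2]
    if yaw==-1.735: h=np.histogram(t,bins=np.arange(np.floor(t.min()),t.max()+1,1.5)); print([(float(a),int(b)) for a,b in zip(h[1],h[0])])
    # lateral surface: bins in t
    f=np.percentile(t,1)
    for a,b in ((f-1,f+1.5),(f+3,f+9),(f+10,f+16)):
        m=(t>a)&(t<b)
        g=lambda x:np.hypot(l[m]-x[0],z[m]-x[1])-x[2]
        if a>f: 
            r=least_squares(g,[l.mean(),90,16],loss='soft_l1'); print(yaw,'cyl',r.x.round(2),m.sum(),np.abs(r.fun).mean().round(2))
        else: print(yaw,'face pts l',l[m].min().round(1),l[m].max().round(1),'z',z[m].min().round(1),z[m].max().round(1),'t',t[m].mean().round(2),m.sum())
# hole pixel: ellipse of the bright hole in crop (338,188)/4.5+(350,190); rim at face plane
im,d,p,K,T=load('wrist')
yaw=-1.735; ax=np.array([np.cos(yaw),np.sin(yaw),0]); la=np.array([-ax[1],ax[0],0])
tf=np.percentile(B@ax,2)
for c in ((338,188),(301,186),(376,190),(338,168),(338,208),(250,180),(428,196)):
    uv=np.array(c)/4.5+[350,190]; r=T[:3,:3]@np.array([(uv[0]-K[0,2])/K[0,0],(uv[1]-K[1,2])/K[1,1],1]); o=T[:3,3]
    k=(tf-o@ax)/(r@ax); X=o+k*r; print(c,'l',(X@la).round(1),'z',X[2].round(1))
Q=np.load('Q.npy'); print('foot l',np.percentile(Q@la,[0.2,99.8]),'t',np.percentile(Q@ax,[0.2,99.8]),'tf',tf, ax,la)
# shaft cyl
hsv=cv2.cvtColor(im,cv2.COLOR_RGB2HSV); v,u=np.mgrid[:400,:640]
s=(hsv[...,1]<70)&(p[...,2]>38)&(p[...,2]<64)&(u>205)&(u<255)&(v<170)&(v>62); S=p[s]
def g(x):
    a=np.array([np.cos(x[0]),np.sin(x[0])]); l=S[:,0]*-a[1]+S[:,1]*a[0]-0; return np.hypot(l-x[1],S[:,2]-x[2])-6
l0=S[:,0]*.988-S[:,1]*.153
r=least_squares(g,[-1.73,l0.mean(),42],loss='soft_l1'); print('rod yaw,l,z',r.x,np.abs(r.fun).mean())
a=np.array([np.cos(r.x[0]),np.sin(r.x[0])]); n=np.array([-a[1],a[0]]); print('tip t',np.percentile(S[:,:2]@a,[.5,50,99.5]))
w=p[(hsv[...,1]<50)&(p[...,2]>38)&(p[...,2]<64)&(u>200)&(u<260)&(v<75)&(v>25)]; print('collar t',np.percentile(w[:,:2]@a,[2,50]))
tt=np.percentile(S[:,:2]@a,99.7)
print('tip',a*tt+n*r.x[1],'origin',a*(tt-112)+n*r.x[1],'grip',a*(tt-160)+n*r.x[1])
```

```text
-1.725 face pts l 533.9 573.4 z 68.8 110.5 t -77.03 341
-1.725 cyl [554.13  88.57  20.87] 187 0.41
-1.725 cyl [554.21  88.15  21.82] 250 0.84
[(-84.0, 191), (-82.5, 180), (-81.0, 48), (-79.5, 40), (-78.0, 44), (-76.5, 52), (-75.0, 53), (-73.5, 51), (-72.0, 57), (-70.5, 81), (-69.0, 63), (-67.5, 59), (-66.0, 48), (-64.5, 61), (-63.0, 51), (-61.5, 59), (-60.0, 55), (-58.5, 51), (-57.0, 53), (-55.5, 36), (-54.0, 4)]
-1.735 face pts l 533.1 572.6 z 68.8 110.5 t -82.56 339
-1.735 cyl [553.38  88.56  20.87] 185 0.42
-1.735 cyl [553.6   88.1   21.87] 251 0.83
-1.745 face pts l 532.3 571.8 z 68.8 110.5 t -88.08 336
-1.745 cyl [552.57  88.58  20.86] 185 0.41
-1.745 cyl [552.88  88.07  21.88] 252 0.82
(338, 188) l 553.7 z 89.4
(301, 186) l 544.9 z 88.5
(376, 190) l 562.7 z 90.4
(338, 168) l 558.1 z 77.2
(338, 208) l 549.6 z 100.8
(250, 180) l 533.2 z 85.2
(428, 196) l 574.2 z 93.6
foot l [505.40985031 599.43284256] t [-81.55929369 -19.18320713] tf -83.07903658461406 [-0.16346677 -0.98654884  0.        ] [ 0.98654884 -0.16346677  0.        ]
rod yaw,l,z [ -1.73025917 340.51856249  40.45514612] 0.5166799261267669
tip t [-255.6080281  -207.90262918 -152.68873421]
collar t [-273.14347502 -263.41473651]
tip [360.43391347  96.62213417] origin [378.21815713 207.20115875] grip [385.83997585 254.59216928]
```

Run:
```python
from h import *
s=sensors.sense(); print(s['eef_pos'],s['tcp_rot']); 
for z in (100,23): print(row([385.8,254.6,z],1.411))
```

```text
[450.17659688  57.84928109 230.98021788] [-3.14068074e+00  5.63972617e-04  1.41639203e+00]
(array([-0.0009,  0.0006,  0.0054]), array([ 0.1846, -0.0937,  0.131 ]))
(array([-0.0009,  0.0006,  0.0054]), array([ 0.1846, -0.0937,  0.208 ]))
```

To row units: 0.1846 m / 0.6 = 0.3077, -0.0937 m / 0.6 = -0.1562, 0.005 rad / 1.0472 = 0.0048.

Request:
{"name": "move_arm", "arguments": {"motion": [[0,0,0.0048,0.0767,-0.0383,0.05,0.05],[0,0,0.0048,0.1533,-0.0783,0.1,0.05],[0,0,0.0048,0.23,-0.1167,0.15,0.05],[0,0,0.0048,0.3077,-0.1562,0.2,0.05],[0,0,0.0048,0.3077,-0.1562,0.25,0.05],[0,0,0.0048,0.3077,-0.1562,0.2833,0.05],[0,0,0.0048,0.3077,-0.1562,0.2833,0.05]]}}

```text
clock: 2.9
eef_pos: [385.7, 253.7, 60.3]
tcp_rot: [-3.139, 0.002, 1.41]
contact_force: [-1.1, -0.4, 0.5]
opening: 0.584
grasp_force: 0.0
```

Run:
```python
from h import *
s=sensors.sense(); print(s['eef_pos'],s['tcp_rot'],s['contact_force']); 
print(row([385.8,254.6,23],1.411))
im,d=save('wrist'); cv2.imwrite('pics/w2.png',cv2.resize(im[...,::-1],(800,500),interpolation=cv2.INTER_CUBIC))
```

```text
[385.67444525 253.73221661  60.30427015] [-3.13930655e+00  2.21357373e-03  1.41044500e+00] [-1.05453743 -0.36076297  0.48850205]
(array([-0.0023,  0.0022, -0.0006]), array([0.001 , 0.0001, 0.0373]))
```

View pics/w2.png

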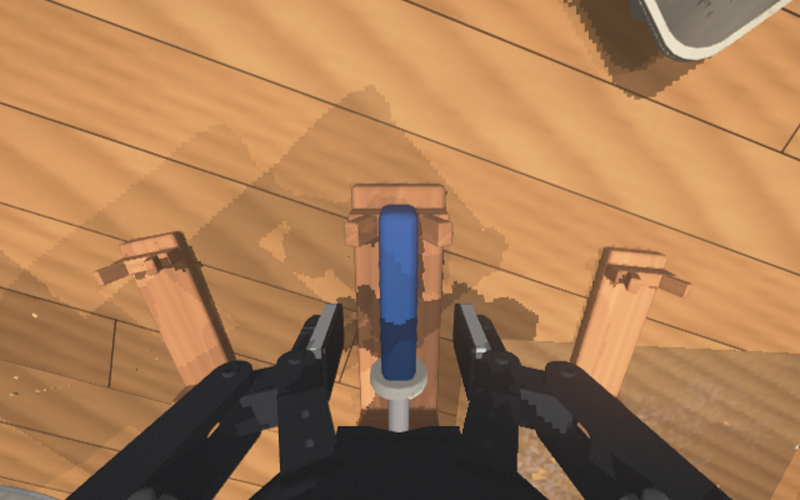

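The handle is centred between the fingers (399 against 398.5) and lined up with them. I'll go down and grip.

To row units: 0.0375 m / 0.6 = 0.0625, 0.001 m / 0.6 = 0.0017, -0.002 rad / 1.0472 = -0.0019.

Request:
{"name": "move_arm", "arguments": {"motion": [[-0.0019,0.0019,0,0.0017,0,0.0217,0.05],[-0.0019,0.0019,0,0.0017,0,0.0433,0.05],[-0.0019,0.0019,0,0.0017,0,0.0625,0.05],[-0.0019,0.0019,0,0.0017,0,0.0625,0.03],[-0.0019,0.0019,0,0.0017,0,0.0625,0.01],[-0.0019,0.0019,0,0.0017,0,0.0625,0.005],[-0.0019,0.0019,0,0.0017,0,0.0625,0.005],[-0.0019,0.0019,0,0.0017,0,0.0625,0.005]], "grip_force": 80}}

```text
clock: 3.95
eef_pos: [386.8, 256.4, 23.9]
tcp_rot: [3.139, -0.002, 1.412]
contact_force: [-0.5, -0.3, -0.6]
opening: 0.199
grasp_force: 77.9
```

Run:
```python
from h import *
s=sensors.sense(); print(s)
```

```text
{'clock': 3.95, 'qpos': array([5.81952074e-01, 4.30693542e-01, 2.12230387e+00, 2.33340029e-04,
       5.85434674e-01, 7.40751809e-01]), 'qvel': array([-2.11994391e-04, -4.06582134e-04, -9.27541661e-05,  1.36129082e-04,
       -4.42736358e-04,  5.40411805e-04]), 'joint_efforts': array([-3.12944397e-02, -5.02123332e+01, -1.81844848e+01, -8.49248056e-03,
        3.11056373e-02,  6.15072568e-03]), 'eef_pos': array([386.80770223, 256.35323495,  23.92208793]), 'tcp_rot': array([ 3.13934771e+00, -2.22847556e-03,  1.41180482e+00]), 'contact_force': array([-0.52179087, -0.29551918, -0.64541011]), 'wrist_torque': array([ 0.00532819, -0.05547609,  0.04546601]), 'grasp_force': 77.9486346244812, 'opening': 0.19865741610453522}
```

Run:
```python
from h import *
s=sensors.sense(); print(row([590.7,180.8,72],1.4066))
```

```text
(array([ 0.0022, -0.0022,  0.0052]), array([-0.0422,  0.2134, -0.0477]))
```

To row units: 0.213 m / 0.6 = 0.355, 0.2 m / 0.6 = 0.3333, 0.005 rad / 1.0472 = 0.0048.

Request:
{"name": "move_arm", "arguments": {"motion": [[0,0,0,0,0,-0.025,0.005],[0,0,0,0,0,-0.0533,0.005],[0.001,-0.001,0,0,0.0167,-0.08,0.005],[0.001,-0.001,0.0048,-0.0167,0.0917,-0.08,0.005],[0.001,-0.001,0.0048,-0.0333,0.175,-0.08,0.005],[0.001,-0.001,0.0048,-0.0517,0.2583,-0.08,0.005],[0.001,-0.001,0.0048,-0.0667,0.3333,-0.08,0.005],[0.001,-0.001,0.0048,-0.07,0.355,-0.08,0.005]]}}

```text
clock: 4.95
eef_pos: [592.9, 180.0, 73.3]
tcp_rot: [3.139, -0.002, 1.405]
contact_force: [-0.8, 0.1, -1.3]
opening: 0.196
grasp_force: 78.2
```

Request:
{"name": "move_arm", "arguments": {"motion": [[0,0,0,0,0,0,0.005],[0,0,0,0,0,0,0.005],[0,0,0,0,0,0,0.005]]}}

```text
clock: 5.32
eef_pos: [589.0, 181.5, 72.2]
tcp_rot: [3.141, -0.001, 1.408]
contact_force: [0.2, 0.2, -1.0]
opening: 0.2
grasp_force: 78.3
```

Run:
```python
from h import *
s=sensors.sense(); print(s['eef_pos'],s['tcp_rot'],s['contact_force'])
vis=[]
for n in ('top','side'):
    save(n); im,d,p,K,T=load(n)
    W2C=np.linalg.inv(T); x=W2C@[561,0,90,1]; u0,v0=K[0,0]*x[0]/x[2]+K[0,2],K[1,1]*x[1]/x[2]+K[1,2]
    h=45; u0,v0=int(u0),int(v0); print(n,u0,v0)
    vis.append(cv2.resize(im[v0-h:v0+h,u0-60:u0+60,::-1],(780,585) if 0 else (600,450),interpolation=cv2.INTER_CUBIC))
cv2.imwrite('pics/pre_t.png',vis[0]);cv2.imwrite('pics/pre_s.png',vis[1])
a=np.r_[cv2.resize(vis[0],(400,300)),cv2.resize(vis[1],(400,300))]; cv2.imwrite('pics/pre.png',a)
```

```text
[589.0063651  181.52479354  72.21484484] [ 3.14138315e+00 -7.26387031e-04  1.40783656e+00] [ 0.15917634  0.18838769 -0.9800907 ]
top 326 167
side 354 202
```

View pics/pre.png

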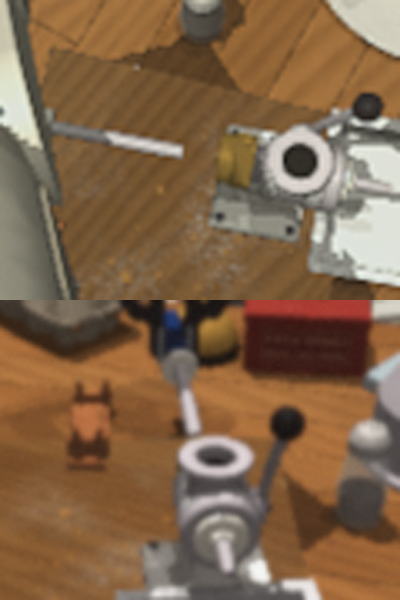

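The rod is level and points at the nut. In the top crop its tip is at (182,151) and the nut face at (220,158). I'll get the offset numerically.

```bash
cat > rel.py <<'E'
from h import *
from scipy.optimize import least_squares
def rel(n='top'):
    im,d,p,K,T=load(n); hsv=cv2.cvtColor(im,cv2.COLOR_RGB2HSV)
    yaw=-1.735; ax=np.array([np.cos(yaw),np.sin(yaw),0]); la=np.array([-ax[1],ax[0],0])
    t,l,z=p@ax,p@la,p[...,2]
    out={}
    base=(abs(l-553)<25)&(z>70)&(z<125)
    s=base&(t<-90)&(t>-190)&(hsv[...,1]<80)&(abs(l-553)<14)
    b=base&(t>-90)&(t<-50)&(hsv[...,0]>14)&(hsv[...,0]<34)&(hsv[...,1]>90)
    for nm,m,R in (('shaft',s,6.),('brass',b,20.9)):
        L,Z,tt=l[m],z[m],t[m]; 
        k=0 if nm=='brass' else 1
        g=lambda x:np.hypot(L-x[0]-k*x[2]*(tt+110),Z-x[1])-R
        r=least_squares(g,[553,90,0],loss='soft_l1'); print(n,nm,len(L),r.x.round(3),'res',np.abs(r.fun).mean().round(2),'t',np.percentile(tt,[1,99]).round(1), 'lmid',((np.percentile(L,2)+np.percentile(L,98))/2).round(2))
if __name__=='__main__':
    rel('top'); rel('side')
E
python3 rel.py
```

```text
top shaft 114 [ 5.49343e+02  9.08710e+01 -1.40000e-02] res 1.16 t [-187.6 -110.4] lmid 549.58
top brass 160 [551.955  91.111   0.   ] res 1.66 t [-78.7 -50.5] lmid 550.94
side shaft 67 [5.5047e+02 9.2600e+01 1.0000e-02] res 0.76 t [-187.5 -110.4] lmid 549.5
side brass 1 [551.396  90.312   0.   ] res 0.0 t [-64.1 -64.1] lmid 530.88
```

```bash
cat > st.py <<'E'
from h import *
import sys
yaw=-1.735; ax=np.array([np.cos(yaw),np.sin(yaw),0]); la=np.array([-ax[1],ax[0],0])
s=sensors.sense(); P=s['eef_pos']; F=s['contact_force']
t=P@ax; print('clk',s['clock'],'tip t %.1f l %.2f z %.2f'%(t+162,P@la,P[2]),s['tcp_rot'].round(4),'F ax %.1f la %.1f z %.1f'%(F@ax,F@la,F[2]))
# args: tip t target, l
if len(sys.argv)>1:
    T=float(sys.argv[1])-162; L=float(sys.argv[2]); print(row(ax*T+la*L+[0,0,float(sys.argv[3])],1.4066))
E
python3 st.py -95 553.4 72
```

```text
clk 5.425 tip t -113.4 l 551.88 z 72.24 [ 3.1409e+00 -9.0000e-04  1.4077e+00] F ax 1.3 la -0.6 z -1.3
(array([ 0.0006, -0.0009,  0.0011]), array([-0.0184,  0.0015,  0.0002]))
```

To row units: -0.02 m / 0.6 = -0.0333, 0.0015 m / 0.6 = 0.0025, 0.001 rad / 1.0472 = 0.001.

Request:
{"name": "move_arm", "arguments": {"motion": [[0,0,0.001,-0.0083,0.0025,0,0.005],[0,0,0.001,-0.0167,0.0025,0,0.005],[0,0,0.001,-0.025,0.0025,0,0.005],[0,0,0.001,-0.0333,0.0025,0,0.005],[0,0,0.001,-0.0333,0.0025,0,0.005],[0,0,0.001,-0.0333,0.0025,0,0.005]]}}

```text
clock: 6.18
eef_pos: [588.6, 161.0, 72.1]
tcp_rot: [3.141, -0.001, 1.406]
contact_force: [0.3, -0.4, -1.0]
opening: 0.193
grasp_force: 78.3
```

```bash
python3 st.py -75 553.4 72; python3 -c "
from h import *
save('top')
from rel import rel
rel('top')"
```

```text
clk 6.175 tip t -93.1 l 554.32 z 72.13 [ 3.1405e+00 -1.1000e-03  1.4056e+00] F ax 0.4 la 0.3 z -1.0
(array([ 0.0011, -0.0011, -0.001 ]), array([-0.0181, -0.0009,  0.0001]))
top shaft 143 [ 5.52223e+02  9.06820e+01 -5.00000e-03] res 1.24 t [-188.3  -91.4] lmid 552.09
top brass 162 [551.662  91.328   0.   ] res 1.85 t [-88.3 -50.6] lmid 550.63
```

To row units: -0.014 m / 0.6 = -0.0233, -0.0009 m / 0.6 = -0.0015.

Request:
{"name": "move_arm", "arguments": {"motion": [[0,0,0,0,-0.0015,0,0.005],[0,0,0,-0.005,-0.0015,0,0.005],[0,0,0,-0.01,-0.0015,0,0.005],[0,0,0,-0.015,-0.0015,0,0.005],[0,0,0,-0.02,-0.0015,0,0.005],[0,0,0,-0.0233,-0.0015,0,0.005]]}}

```text
clock: 6.98
eef_pos: [585.3, 147.1, 72.1]
tcp_rot: [3.141, -0.001, 1.406]
contact_force: [-1.0, -0.1, -0.9]
opening: 0.199
grasp_force: 78.3
```

```bash
python3 st.py
```

```text
clk 6.975 tip t -78.8 l 553.36 z 72.10 [ 3.1406e+00 -1.0000e-03  1.4056e+00] F ax 0.3 la -0.9 z -0.9
```

To row units: -0.012 m / 0.6 = -0.02, -0.01 m / 0.6 = -0.0167.

Request:
{"name": "move_arm", "arguments": {"motion": [[0,0,0,-0.0033,0,0,0.005],[0,0,0,-0.0067,0,0,0.005],[0,0,0,-0.01,0,0,0.005],[0,0,0,-0.0133,0,0,0.005],[0,0,0,-0.0167,0,0,0.005],[0,0,0,-0.02,0,0,0.005],[0,0,0,-0.02,0,0,0.005]]}}

```text
clock: 7.85
eef_pos: [583.3, 135.4, 72.1]
tcp_rot: [3.141, -0.001, 1.406]
contact_force: [-0.2, 0.2, -1.5]
opening: 0.195
grasp_force: 78.3
```

```bash
python3 st.py
```

```text
clk 7.85 tip t -66.9 l 553.33 z 72.08 [ 3.1406e+00 -1.0000e-03  1.4057e+00] F ax -0.2 la -0.2 z -1.5
```

To row units: -0.048 m / 0.6 = -0.08, -0.042 m / 0.6 = -0.07.

Request:
{"name": "move_arm", "arguments": {"motion": [[0,0,0,-0.01,0,0,0.005],[0,0,0,-0.02,0,0,0.005],[0,0,0,-0.03,0,0,0.005],[0,0,0,-0.04,0,0,0.005],[0,0,0,-0.05,0,0,0.005],[0,0,0,-0.06,0,0,0.005],[0,0,0,-0.07,0,0,0.005],[0,0,0,-0.08,0,0,0.005]]}}

```text
clock: 8.85
eef_pos: [575.4, 87.8, 72.0]
tcp_rot: [3.141, -0.001, 1.406]
contact_force: [-0.5, -0.6, -1.9]
opening: 0.199
grasp_force: 78.3
```

```bash
python3 st.py -19 553.3 72
```

```text
clk 8.85 tip t -18.7 l 553.28 z 72.01 [ 3.1406e+00 -1.0000e-03  1.4058e+00] F ax 0.7 la -0.4 z -1.9
(array([ 0.001 , -0.001 , -0.0008]), array([0.0003, 0.    , 0.    ]))
```

To row units: -0.012 m / 0.6 = -0.02, -0.0105 m / 0.6 = -0.0175.

Request:
{"name": "move_arm", "arguments": {"motion": [[0,0,0,-0.0025,0,0,0.005],[0,0,0,-0.005,0,0,0.005],[0,0,0,-0.0075,0,0,0.005],[0,0,0,-0.01,0,0,0.005],[0,0,0,-0.0125,0,0,0.005],[0,0,0,-0.015,0,0,0.005],[0,0,0,-0.0175,0,0,0.005],[0,0,0,-0.02,0,0,0.005]]}}

```text
clock: 9.85
eef_pos: [573.5, 76.3, 72.0]
tcp_rot: [3.141, -0.001, 1.406]
contact_force: [0.5, -0.3, -0.7]
opening: 0.197
grasp_force: 78.2
```

```bash
python3 st.py
```

```text
clk 9.85 tip t -7.0 l 553.28 z 72.03 [ 3.1406e+00 -1.0000e-03  1.4058e+00] F ax 0.3 la 0.5 z -0.7
```

To row units: -0.008 m / 0.6 = -0.0133, -0.001 m / 0.6 = -0.0017.

Request:
{"name": "move_arm", "arguments": {"motion": [[0,0,0,-0.0017,0,0,0.005],[0,0,0,-0.0033,0,0,0.005],[0,0,0,-0.005,0,0,0.005],[0,0,0,-0.0067,0,0,0.005],[0,0,0,-0.0083,0,0,0.005],[0,0,0,-0.01,0,0,0.005],[0,0,0,-0.0117,0,0,0.005],[0,0,0,-0.0133,0,0,0.005]]}}

```text
clock: 10.85
eef_pos: [573.0, 70.3, 72.4]
tcp_rot: [3.139, -0.004, 1.405]
contact_force: [0.6, 10.9, -1.5]
opening: 0.2
grasp_force: 78.3
```

```bash
python3 st.py
```

```text
clk 10.85 tip t -1.0 l 553.79 z 72.38 [ 3.1393 -0.0039  1.405 ] F ax -10.8 la -1.2 z -1.5
```

To row units: -0.016 m / 0.6 = -0.0267, -0.014 m / 0.6 = -0.0233.

Request:
{"name": "move_arm", "arguments": {"motion": [[0,0,0,-0.0033,0,0,0.005],[0,0,0,-0.0067,0,0,0.005],[0,0,0,-0.01,0,0,0.005],[0,0,0,-0.0133,0,0,0.005],[0,0,0,-0.0167,0,0,0.005],[0,0,0,-0.02,0,0,0.005],[0,0,0,-0.0233,0,0,0.005],[0,0,0,-0.0267,0,0,0.005]]}}

```text
clock: 11.85
eef_pos: [570.3, 54.4, 72.3]
tcp_rot: [3.139, -0.004, 1.405]
contact_force: [1.2, 9.8, -0.8]
opening: 0.199
grasp_force: 78.3
```

```bash
python3 st.py
```

```text
clk 11.85 tip t 15.1 l 553.77 z 72.34 [ 3.1393 -0.0037  1.4051] F ax -9.8 la -0.4 z -0.8
```

To row units: -0.007 m / 0.6 = -0.0117, -0.004 m / 0.6 = -0.0067.

Request:
{"name": "move_arm", "arguments": {"motion": [[0,0,0,-0.0017,0,0,0.005],[0,0,0,-0.0033,0,0,0.005],[0,0,0,-0.005,0,0,0.005],[0,0,0,-0.0067,0,0,0.005],[0,0,0,-0.0083,0,0,0.005],[0,0,0,-0.01,0,0,0.005],[0,0,0,-0.0117,0,0,0.005],[0,0,0,-0.0117,0,0,0.005]]}}

```text
clock: 12.85
eef_pos: [568.4, 45.7, 72.0]
tcp_rot: [3.141, -0.001, 1.406]
contact_force: [-0.3, 0.2, -1.7]
opening: 0.196
grasp_force: 78.3
```

```bash
python3 st.py
```

```text
clk 12.85 tip t 24.0 l 553.26 z 71.97 [ 3.1406e+00 -1.0000e-03  1.4057e+00] F ax -0.2 la -0.3 z -1.7
```

To row units: -0.004 m / 0.6 = -0.0067, -0.001 m / 0.6 = -0.0017.

Request:
{"name": "move_arm", "arguments": {"motion": [[0,0,0,-0.0008,0,0,0.005],[0,0,0,-0.0017,0,0,0.005],[0,0,0,-0.0025,0,0,0.005],[0,0,0,-0.0033,0,0,0.005],[0,0,0,-0.0042,0,0,0.005],[0,0,0,-0.005,0,0,0.005],[0,0,0,-0.0058,0,0,0.005],[0,0,0,-0.0067,0,0,0.005]]}}

```text
clock: 13.85
eef_pos: [567.7, 41.8, 72.0]
tcp_rot: [3.141, -0.001, 1.406]
contact_force: [0.0, -0.1, -1.3]
opening: 0.199
grasp_force: 78.3
```

To row units: -0.0012 m / 0.6 = -0.002, -0.0009 m / 0.6 = -0.0015.

Request:
{"name": "move_arm", "arguments": {"motion": [[0,0,0,-0.0005,0,0,0.005],[0,0,0,-0.001,0,0,0.005],[0,0,0,-0.0015,0,0,0.005],[0,0,0,-0.002,0,0,0.005]]}}

```text
clock: 14.35
eef_pos: [567.8, 41.6, 72.1]
tcp_rot: [3.14, -0.003, 1.405]
contact_force: [0.0, 8.5, -0.9]
opening: 0.194
grasp_force: 78.3
```

To row units: 0.0002 m / 0.6 = 0.0003.

Request:
{"name": "move_arm", "arguments": {"motion": [[0,0,0,0.0003,0,0,0.005],[0,0,0,0.0003,0,0,0.005],[0,0,0,0.0003,0,0,0.005],[0,0,0,0.0003,0,0,0.005]]}}

```text
clock: 14.85
eef_pos: [567.7, 41.7, 72.0]
tcp_rot: [3.14, -0.002, 1.406]
contact_force: [-0.1, 7.1, -1.7]
opening: 0.194
grasp_force: 78.3
```

```bash
python3 - <<'E'
from h import *
v=[]
for n,(u0,v0) in (('top',(350,170)),('side',(365,240))):
    im,d=save(n); v.append(cv2.resize(im[v0-60:v0+60,u0-80:u0+80,::-1],(400,300),interpolation=cv2.INTER_CUBIC))
cv2.imwrite('pics/home.png',np.r_[v[0],v[1]])
E
python3 st.py
```

```text
clk 14.95 tip t 28.1 l 553.28 z 72.04 [ 3.1404e+00 -2.2000e-03  1.4056e+00] F ax -6.1 la -1.0 z -2.5
```

View pics/home.png

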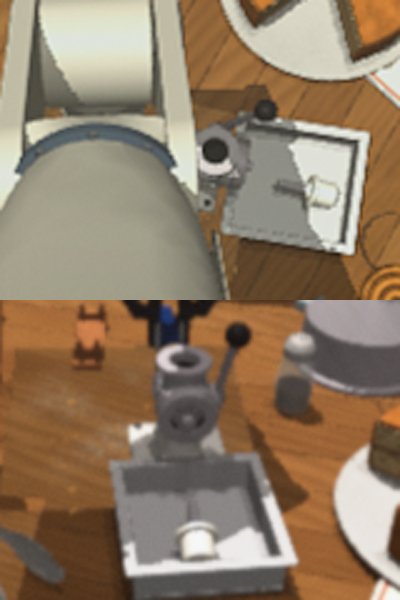

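The nozzle lies in the pan, at (320,192) in the top crop and (197,540) in the side one. The collar rests on the nut with about 6–7 N, so I'll draw the rod out.

To row units: 0.14 m / 0.6 = 0.2333, 0.04 m / 0.6 = 0.0667.

Request:
{"name": "move_arm", "arguments": {"motion": [[0,0,0,0.01,0,0,0.005],[0,0,0,0.0367,0,0,0.005],[0,0,0,0.0667,0,0,0.005],[0,0,0,0.1,0,0,0.005],[0,0,0,0.1333,0,0,0.005],[0,0,0,0.1667,0,0,0.005],[0,0,0,0.2,0,0,0.005],[0,0,0,0.2333,0,0,0.005]]}}

```text
clock: 15.95
eef_pos: [590.7, 180.3, 72.1]
tcp_rot: [3.141, -0.001, 1.406]
contact_force: [0.8, -0.1, -1.1]
opening: 0.192
grasp_force: 78.3
```

```bash
python3 st.py
python3 - <<'E'
from h import *
print(row([386.3,255.6,72],1.4118))
E
```

```text
clk 15.95 tip t -112.5 l 553.30 z 72.09 [ 3.1406e+00 -1.0000e-03  1.4060e+00] F ax -0.1 la 0.8 z -1.1
(array([ 0.001 , -0.001 , -0.0059]), array([ 4.07e-02, -2.14e-01, -1.00e-04]))
```

To row units: -0.214 m / 0.6 = -0.3567, -0.205 m / 0.6 = -0.3417, -0.006 rad / 1.0472 = -0.0057.

Request:
{"name": "move_arm", "arguments": {"motion": [[0,0,0,0.0133,-0.05,-0.0133,0.005],[0,0,-0.0057,0.0283,-0.1333,-0.0133,0.005],[0,0,-0.0057,0.0433,-0.2167,-0.0133,0.005],[0,0,-0.0057,0.0583,-0.2917,-0.0133,0.005],[0,0,-0.0057,0.0683,-0.3417,-0.0133,0.005],[0,0,-0.0057,0.0683,-0.3567,-0.0133,0.005],[0,0,-0.0057,0.0683,-0.3567,-0.0133,0.005],[0,0,-0.0057,0.0683,-0.3567,-0.0133,0.005]]}}

```text
clock: 16.95
eef_pos: [387.5, 254.7, 80.1]
tcp_rot: [3.14, -0.002, 1.411]
contact_force: [-0.0, 0.9, -1.3]
opening: 0.198
grasp_force: 78.5
```

Request:
{"name": "move_arm", "arguments": {"motion": [[0,0,0,0,0,0,0.005],[0,0,0,0,0,0,0.005],[0,0,0,0,0,0,0.005]]}}

```text
clock: 17.32
eef_pos: [386.4, 254.4, 79.9]
tcp_rot: [3.141, -0.001, 1.411]
contact_force: [0.2, 0.4, -1.6]
opening: 0.198
grasp_force: 78.5
```

Run:
```python
from h import *
s=sensors.sense(); print(s['eef_pos'],s['tcp_rot']); print(row([386.8,256.4,24],1.4118))
im,d=save('wrist'); im2,_=save('top')
cv2.imwrite('pics/ret.png',np.r_[cv2.resize(im[100:400,130:510,::-1],(507,400)),cv2.resize(im2[200:270,190:330,::-1],(507,200))])
```

```text
[386.40029567 254.36438793  79.89036732] [ 3.14066291e+00 -9.72466477e-04  1.41129458e+00]
(array([ 0.0009, -0.001 , -0.0005]), array([0.002 , 0.    , 0.0559]))
```

View pics/ret.png

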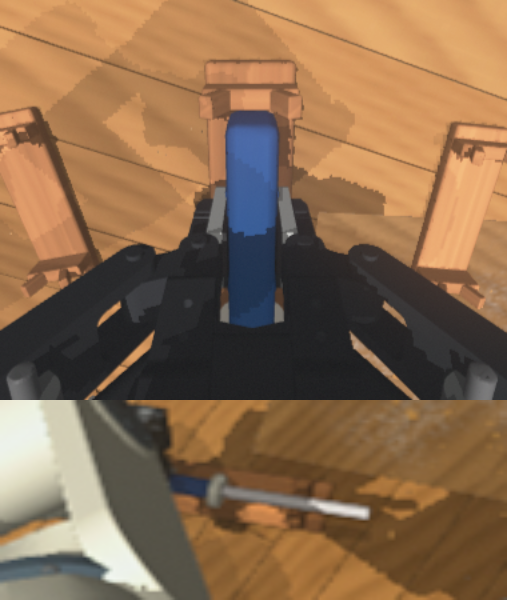

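The rod sits straight in the grip and centred over its rest (handle at x=252, rest at 251), so I'll lower it.

To row units: 0.055 m / 0.6 = 0.0917, 0.002 m / 0.6 = 0.0033.

Request:
{"name": "move_arm", "arguments": {"motion": [[0,0,0,0.0017,0,0.025,0.005],[0,0,0,0.0033,0,0.05,0.005],[0,0,0,0.0033,0,0.07,0.005],[0,0,0,0.0033,0,0.08,0.005],[0,0,0,0.0033,0,0.0867,0.005],[0,0,0,0.0033,0,0.0917,0.005],[0,0,0,0.0033,0,0.0917,0.005]]}}

```text
clock: 18.3
eef_pos: [386.6, 256.6, 25.0]
tcp_rot: [3.141, -0.001, 1.412]
contact_force: [0.6, 0.2, -1.1]
opening: 0.198
grasp_force: 78.5
```

Run:
```python
from h import *
s=sensors.sense(); print(s['eef_pos'],s['tcp_rot'],s['contact_force'],s['wrist_torque'])
```

```text
[386.61163186 256.55887034  24.97827927] [ 3.14051529e+00 -1.08577294e-03  1.41178096e+00] [ 0.63463237  0.2031513  -1.11305028] [ 0.00477291  0.0099943  -0.06740239]
```

One more millimetre down, then release to a 45 mm opening and go up.

To row units: 0.001 m / 0.6 = 0.0017, 0.0006 m / 0.6 = 0.001.

Request:
{"name": "move_arm", "arguments": {"motion": [[0,0,0,0,0,0.001,0.005],[0,0,0,0,0,0.0017,0.005],[0,0,0,0,0,0.0017,0.025],[0,0,0,0,0,0.0017,0.035],[0,0,0,0,0,0.0017,0.045],[0,0,0,0,0,0.0017,0.045],[0,0,0,0,0,0.0017,0.045],[0,0,0,0,0,0.0017,0.045]]}}

```text
clock: 19.3
eef_pos: [386.6, 256.5, 24.0]
tcp_rot: [3.141, -0.001, 1.412]
contact_force: [0.1, 0.1, 0.1]
opening: 0.527
grasp_force: 0.0
```

Request:
{"name": "move_arm", "arguments": {"motion": [[0,0,0,0,0,-0.0167,0.045],[0,0,0,0,0,-0.05,0.045],[0,0,0,0,0,-0.1,0.045],[0,0,0,0,0,-0.1667,0.045],[0,0,0,0.0333,0,-0.25,0.045],[0,0,0,0.0833,0,-0.3,0.045],[0,0,0,0.0833,0,-0.3,0.045],[0,0,0,0.0833,0,-0.3,0.045]]}}

```text
clock: 20.3
eef_pos: [393.5, 305.0, 203.6]
tcp_rot: [3.141, 0.0, 1.412]
contact_force: [-0.3, -0.7, 0.3]
opening: 0.526
grasp_force: 0.0
```

Run:
```python
from h import *
from scipy.optimize import least_squares
im,d=save('side'); im2,_=save('wrist')
cv2.imwrite('pics/end.png',np.r_[cv2.resize(im[130:330,200:440,::-1],(480,400)),cv2.resize(im2[100:300,200:440,::-1],(240,200)).repeat(1,0) if 0 else cv2.resize(im2[120:280,224:416,::-1],(480,200))])
im,d,p,K,T=load('side'); hsv=cv2.cvtColor(im,cv2.COLOR_RGB2HSV)
for nm,uv in dict(handle=(276,176),collar=(275,185),tip=(275,206)).items(): print(nm,p[uv[1],uv[0]].round(1))
u=np.mgrid[:400,:640][1]; v=np.mgrid[:400,:640][0]
m=(hsv[...,1]<60)&(p[...,2]>38)&(p[...,2]<66)&(hsv[...,2]>90)&(u>262)&(u<290)&(v>165)&(v<215)
q=p[m];c=np.median(q,0);w=np.linalg.svd(q-c,full_matrices=False)[2][0];print(len(q),c.round(1),w.round(3))
```

```text
handle [386.5 257.9  55. ]
collar [376.9 203.4  54.3]
tip [364.   98.6  47.1]
138 [370.  180.4  49.5] [-0.143 -0.989 -0.032]
```

View pics/end.png

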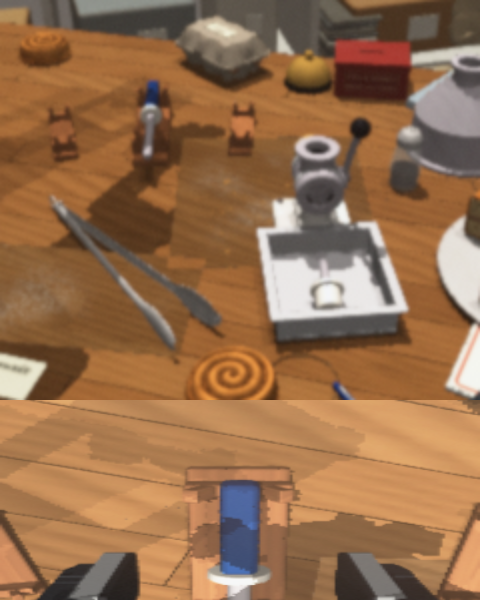

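The rod lies in its rest at (150,115), within about 1 mm of the start readings. The nozzle lies in the pan at (327,292) and the gripper is clear.

```bash
python3 -c "
from rig import order; print(order.sign_off())"
```

```text
the job is handed in; nothing more can be done
None
```

The job is done and handed in at about 20 s on the clock: the nozzle dropped into the wash pan, the collar was held on the nut at about 6–8 N, and the rod is back in its rest within about 1 mm along it of where it started. The sign-off returned no verdict.

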